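# Log a read smear on the tally rack

## Task

Log the smear just read at the microscope on the rack of tally units: tap down the large round key, then the square key, then the long bar key, in that order, each lightly but at least half way, so that it stays down. Do not press the small round key, do not lift or shift the units, and leave the dropper bottle, the slide box and the dish where they stand.

Things in the scene. Friction and masses are not known exactly. Their poses are not given: they have to be found in the camera images.
- rack: flat aluminium rack fixed to the bench, 91 x 319 mm, base plate 8 mm thick (units stand on it), rim and partitions up to 20 mm; origin at the centre of its underside (bench height); the four slots lie in one row along its y, 76 mm apart (y = -114, -38, 38, 114 mm). The key in each slot differs from run to run
- unit_disc: loose white plastic tally unit, 68 x 68 x 40 mm, about 0.2 kg, standing in a rack slot with 1.5 mm of play; carries the large round disc key on top; origin at the centre of its underside, z up, x and y along those of the rack; to stay in its slot (not lifted or shifted)
- unit_square: loose white plastic tally unit, 68 x 68 x 40 mm, about 0.2 kg, standing in a rack slot with 1.5 mm of play; carries the square key on top; origin at the centre of its underside, z up, x and y along those of the rack; to stay in its slot (not lifted or shifted)
- unit_bar: loose white plastic tally unit, 68 x 68 x 40 mm, about 0.2 kg, standing in a rack slot with 1.5 mm of play; carries the long narrow bar key on top; origin at the centre of its underside, z up, x and y along those of the rack; to stay in its slot (not lifted or shifted)
- unit_pin: loose white plastic tally unit, 68 x 68 x 40 mm, about 0.2 kg, standing in a rack slot with 1.5 mm of play; carries the small round button key on top; origin at the centre of its underside, z up, x and y along those of the rack; to stay in its slot (not lifted or shifted)
- top_disc (a point): centre of the top face of the black key shaped as a large round disc, diameter 50 mm, 8 mm thick; about 76 mm above the bench when up; it moves with the key. The cap is cushioned on its stem: under the finger it gives a further 1 mm for every 3 N (about 2 mm during a tap) and springs back up when let go
- top_square (a point): centre of the top face of the black key shaped as a square, 44 x 44 mm, 8 mm thick; about 76 mm above the bench when up; it moves with the key. The cap is cushioned on its stem: under the finger it gives a further 1 mm for every 3 N (about 2 mm during a tap) and springs back up when let go
- top_bar (a point): centre of the top face of the black key shaped as a long narrow bar, 60 x 16 mm, its long side along the unit's own y, 8 mm thick; about 76 mm above the bench when up; it moves with the key. The cap is cushioned on its stem: under the finger it gives a further 1 mm for every 3 N (about 2 mm during a tap) and springs back up when let go
- top_pin (a point): centre of the top face of the black key shaped as a small round button, diameter 20 mm, 8 mm thick; about 76 mm above the bench when up; it moves with the key. The cap is cushioned on its stem: under the finger it gives a further 1 mm for every 3 N (about 2 mm during a tap) and springs back up when let go
- key_disc (a joint): how far this key's stem is pushed down, m: 0 to 0.001 at the start (up), 0.014 at its bottom stop. It moves straight down, resists with 3.5 N from the start rising to 6.3 N at the stop, and stays down where it is left (it does not spring back and need not be held). It counts as down from 0.007 (half way); 0.009 to 0.011 is a good tap. The key mechanism is delicate: more than 20 N on it is too hard
- key_square (a joint): how far this key's stem is pushed down, m: 0 to 0.001 at the start (up), 0.014 at its bottom stop. It moves straight down, resists with 3.5 N from the start rising to 6.3 N at the stop, and stays down where it is left (it does not spring back and need not be held). It counts as down from 0.007 (half way); 0.009 to 0.011 is a good tap. The key mechanism is delicate: more than 20 N on it is too hard
- key_bar (a joint): how far this key's stem is pushed down, m: 0 to 0.001 at the start (up), 0.014 at its bottom stop. It moves straight down, resists with 3.5 N from the start rising to 6.3 N at the stop, and stays down where it is left (it does not spring back and need not be held). It counts as down from 0.007 (half way); 0.009 to 0.011 is a good tap. The key mechanism is delicate: more than 20 N on it is too hard
- key_pin (a joint): how far this key's stem is pushed down, m: 0 to 0.001 at the start (up), 0.014 at its bottom stop. It moves straight down, resists with 3.5 N from the start rising to 6.3 N at the stop, and stays down where it is left (it does not spring back and need not be held). This key is to stay up
- dropper: loose amber dropper bottle with black cap and rubber bulb, diameter 32 mm, 88 mm tall, standing past one end of the rack; origin at the centre of its underside; leave alone
- slide_box: loose cardboard box of slides, 80 x 34 x 40 mm, past the other end of the rack; origin at the centre of its underside; leave alone
- dish: loose covered culture dish, diameter 61 mm, 14 mm tall, on the bench near the rack, on its far side; origin at the centre of its underside; leave alone
Not all that is in view belongs to the job. Leave any blue or orange look-alike of the unit_square alone.

How it is judged (in metres and radians):
On the way, in this order (a step that is already met when the one before it is completed fails the run):
1. the large round key is down (7 mm) (value of joint key_disc above 0.007 m), for 0.1 s.
2. the square key is down (7 mm) (value of joint key_square above 0.007 m), for 0.1 s.
3. the long bar key is down (7 mm) (value of joint key_bar above 0.007 m), for 0.1 s.
At the end, for the whole second after the job is handed in: the large round, square and long bar keys are each at least 7 mm down (of 14), the small round key is less than 4 mm down, every unit is at rest in its slot within 8 mm of its start, and the bottle, box and dish are within 15 mm of theirs (value of joint each of key_disc, key_square, key_bar above 0.007 m and value of joint key_pin below 0.004 m and distance of each of unit_disc, unit_square, unit_bar, unit_pin from where it was at the start of the episode below 0.008 m and linear speed of each of unit_disc, unit_square, unit_bar, unit_pin below 0.02 m/s and distance of each of dropper, slide_box, dish from where it was at the start of the episode below 0.015 m); the robot touches nothing.
It fails at once if a key is pushed down (4 mm) before the one ahead of it in the order is down (7 mm) ((value of joint key_square above 0.004 m and value of joint key_disc below 0.007 m) or (value of joint key_bar above 0.004 m and value of joint key_disc below 0.007 m) or (value of joint key_bar above 0.004 m and value of joint key_square below 0.007 m)).
It fails at once if the small round key is pushed down (4 mm) (value of joint key_pin above 0.004 m).
It fails at once if a unit is pressed or struck with more than 20 N (contact force between any of the fingers, the arm and unit_disc above 20 N or contact force between any of the fingers, the arm and unit_square above 20 N or contact force between any of the fingers, the arm and unit_bar above 20 N or contact force between any of the fingers, the arm and unit_pin above 20 N).
It fails at once if a unit is lifted or shifted by more than 8 mm, or tipped (distance of any of unit_disc, unit_square, unit_bar, unit_pin from where it was at the start of the episode above 0.008 m or angle between any of unit_disc, unit_square, unit_bar, unit_pin's own z axis and vertical above 0.15 rad).
It fails at once if the dropper bottle, slide box or dish is moved by more than 15 mm or tipped (distance of any of dropper, slide_box, dish from where it was at the start of the episode above 0.015 m or angle between any of dropper, slide_box, dish's own z axis and vertical above 0.3 rad).
It also fails if it takes over 48 s, if anything falls off the work surface, if the arm or the gripper's body presses on something with over 40 N, if the wrist force passes 120 N, or if a joint passes its speed limit or range.

## Robot

A 6-joint arm with a two-finger parallel gripper is mounted at the origin on the work surface. World frame = base frame: x ahead of the robot, y to its left, z up, the work surface at z = 0. Lengths are in mm, angles in rad, forces in N, time in s.
With the tool pointing down it reaches from about 275 to 1000 mm from the base axis. Payload 8.4 kg.
Tool frame: the origin (TCP) lies midway between the tips of the shut fingers; the grasp point (between the pads) lies 19 mm behind it; z points along the fingers, y is the line along which they close (so a half turn about z gives the same grasp; the last joint's range is limited). The gripper opens to 85 mm and grips with 20 to 120 N. Pads are 22 mm wide; open, the fingers measure 114 mm over their backs; the gripper's body (76 mm by 85 mm) begins 54 mm behind the grasp point. The pads swing forward as they close: fully open they stand 13 mm farther back than shut.
Start: joints at [1.177, 0.353, 1.633, -0, 1.155, -0.002], TCP at [238.657, 577.643, 231.281] pointing down, gripper open.
Joint ranges: [-2.63, 2.63], [-0.92, 2.1], [0.06, 2.66], [-1.3, 4.44], [0, 2.69], [-3.02, 3.02]. Speed limits (rad/s): [2.22, 2.22, 2.79, 3.14, 3.14, 3.14].

## Interface

Orientations are given as [roll, pitch, yaw] about the fixed x, y, z axes, in that order (R = Rz(yaw) Ry(pitch) Rx(roll)).
In Python, from rig import r, cams gives the robot as it stands. The module is installed in compiled form; this text tells all that it offers.
- The arm moves only by the tool send_rows, never from a script. Its argument "targets" is one flat list of numbers, 7 for each row, row after row: the shift along the tool's x, y, z in m, then the turn, a rotation vector about the tool's x, y, z in rad, then the opening, from -1 (shut) to 1 (fully open). In form: [tx, ty, tz, wx, wy, wz, fingers, tx, ty, tz, wx, wy, wz, fingers, ...]. A call has 1 to 12 rows; each row is the pose to reach, as a shift and turn from the pose commanded when the call began, along the tool's axes at that moment; what a row does not reach only later rows make up. A row lasts 1/12 s, in which the tool goes at most 41.7 mm and 7.16 degrees, less where a joint would pass 70% of its speed; a pose out of reach is approached as far as the arm can. A call with a gripper value outside its range is refused whole. The fingers move at their own pace and stop on an object; "grip_force" is the grip in N (left out, the last holds). Time passes only in rows, so rows that repeat a pose let the fingers close. It gives the time, the measured TCP pose, the force, the opening and the grip force at its end, in the units of the state.
- r.sense(): the state, without advancing time (a new reading comes with each control period).
- cams.grab_frame(name): name is "scene" or "top" or "wrist"; returns a dict with "color" (384x512x3 uint8, blue, green, red), "fx", "fy", "cx", "cy" (pixels), "k1" (the pictures are not rectified: a ray, as slopes to the right and down, at radius r is drawn at 1 + k1 r^2 times it, then the intrinsics apply), "xyz" and "attitude" of the camera in the world. Camera axes: x right, y down, z forward; pixel columns grow to the right and rows downward; lengths in mm; the calibration is good to about 2 mm. A picture is of the moment at which its call begins. There is no depth.
- r.sign_off(): hands the job in; it is judged then, once.
The state is a dict: "clock": time; "qpos": joint angles; "qvel": joint speeds; "joint_efforts": joint torques, N m; "eef_pos": TCP position; "tcp_rot": TCP orientation; "contact_force": force on the tool from outside, world axes, zero at the start; "wrist_torque": the same for the moment, N m; "opening": opening from 0.0 (shut) to 1.0 (fully open); "grasp_force": force on a finger pad.
Only numpy, scipy, OpenCV 4.12 (cv2) and the standard library are available. Lean on these libraries where they do the work, as an engineer would, in place of code of your own. Each camera call takes 0.05 s, during which the arm holds its last target. There are 200 camera calls.

## Working session

There is one attempt and no reset: what is moved stays moved. The work goes in short steps, Python scripts to look and compute and a tool call to move; the robot and the scene stay as the last step left them, time stands still between calls to the robot, and variables do not carry over. Pictures are saved under pics/ and viewed, at most 10 in all, crops included, and the job is handed in when it is done.

Besides the shell and the picture viewer there is one more tool, called after "Request:" by a JSON object that holds its "method" and its "body". send_rows: Moves the arm, as the interface text tells. Its arguments: {"type":"object","properties":{"targets":{"type":"array"},"grip_force":{"type":"number"}},"required":["targets"]}

```bash
mkdir -p pics; python3 - <<'E'
from rig import r,cams
import cv2,json,numpy as np
for n in("scene","top"):
    f=cams.grab_frame(n); cv2.imwrite(f"pics/{n}0.png",f["color"]); np.save(f"pics/{n}0.npy",f,allow_pickle=True)
    print(n,{k:f[k] for k in f if k!="color"})
print(r.sense())
E
```

```text
scene {'fx': 489.02280384528365, 'fy': 489.02280384528365, 'cx': 254.29932237993097, 'cy': 196.30419584321697, 'k1': 0.05828322625574226, 'xyz': array([1246.07130455, -321.63120807,  674.68861092]), 'attitude': array([-2.22547401, -0.021917  ,  1.09122154])}
top {'fx': 432.672640168163, 'fy': 432.672640168163, 'cx': 255.25955355466843, 'cy': 195.40029995492358, 'k1': 0.04593594172941358, 'xyz': array([ 401.98634634,   31.3301857 , 1126.47110505]), 'attitude': array([-2.99170748,  0.0182934 , -1.57807534])}
{'clock': 0.1, 'qpos': array([ 1.17661484e+00,  3.53579364e-01,  1.63401283e+00,  1.97195065e-05,
        1.15521677e+00, -2.41436457e-03]), 'qvel': array([-1.13233096e-03, -5.76613283e-04, -7.67310722e-05, -1.91029184e-04,
        3.89847129e-04, -9.13357532e-04]), 'joint_efforts': array([ 2.08194811e-04, -6.06351757e+01, -3.42820215e+01,  1.67661392e-05,
        3.79415578e-03,  4.81837094e-05]), 'eef_pos': array([238.48585983, 577.27214967, 230.65654901]), 'tcp_rot': array([-3.14037639e+00, -2.09678846e-05,  2.74981755e+00]), 'contact_force': array([-0.00323934,  0.62902718,  0.52546057]), 'wrist_torque': array([ 0.04060618,  0.025932  , -0.00808685]), 'grasp_force': 0.0, 'opening': 1.0000794525938288}
```

View pics/scene0.png

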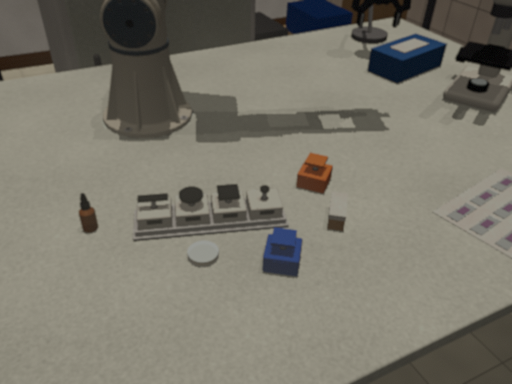

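View pics/top0.png

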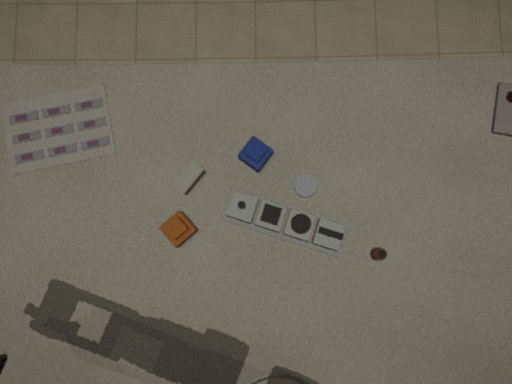

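Both views show the rack row. In the top view: pin (241,205), square (271,214), disc (301,224), bar (331,234). In the scene view: bar (152,198), disc (190,195), square (228,191), pin (264,189). The look-alikes are blue at top (256,153) and orange at top (178,229). The black square key in the white unit is the right one, since it stands in the rack. I'll confirm with crops.

```bash
python3 - <<'E'
import cv2
a=cv2.imread("pics/scene0.png")[175:240,128:292]; b=cv2.imread("pics/top0.png")[182:262,218:352]
a=cv2.resize(a,(790,313),interpolation=cv2.INTER_CUBIC)
b=cv2.resize(b,(790,472),interpolation=cv2.INTER_CUBIC)
cv2.imwrite("pics/cs.png",cv2.convertScaleAbs(a,alpha=1.5)); cv2.imwrite("pics/ct.png",cv2.convertScaleAbs(b,alpha=1.2))
E
```

```text
(no output)
```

View pics/cs.png

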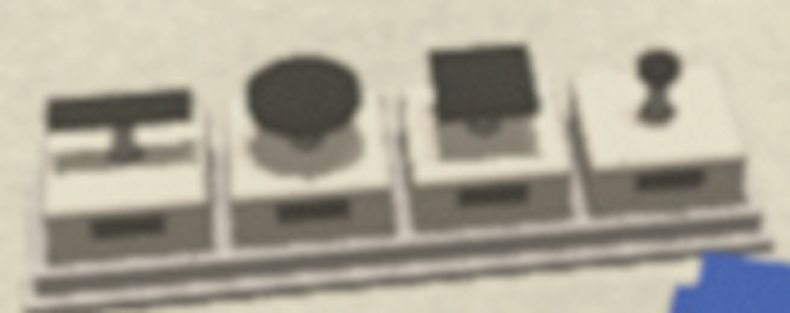

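View pics/ct.png

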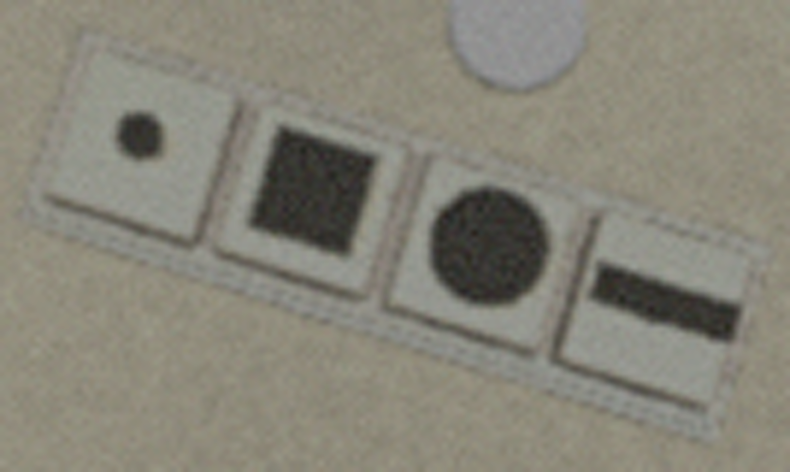

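The crops confirm it: the white units carry bar, disc, square and pin from left to right in the scene view. Cap centres in the top crop are pin (139,135), square (313,189), disc (490,246) and bar (666,303). In the scene crop they are bar (119,107), disc (303,91), square (483,78) and pin (658,66). Next I triangulate.

```bash
cat > h.py <<'E'
import numpy as np,cv2
from scipy.spatial.transform import Rotation as R
def ray(f,p):
    K=np.array([[f["fx"],0,f["cx"]],[0,f["fy"],f["cy"]],[0,0,1.]])
    u=cv2.undistortPoints(np.array([[p]],float),K,np.array([f["k1"],0,0,0.]))[0,0]
    d=R.from_euler("xyz",f["attitude"]).apply([u[0],u[1],1]); return np.array(f["xyz"]),d/np.linalg.norm(d)
def tri(rs):
    A=sum(np.eye(3)-np.outer(d,d) for o,d in rs); b=sum((np.eye(3)-np.outer(d,d))@o for o,d in rs)
    X=np.linalg.solve(A,b); return X,[np.linalg.norm(np.cross(X-o,d)) for o,d in rs]
def onz(f,p,z):
    o,d=ray(f,p); return o+d*(z-o[2])/d[2]
E
python3 - <<'E'
from h import *
np.set_printoptions(precision=1,suppress=True)
L=lambda n:np.load(f"pics/{n}0.npy",allow_pickle=True).item()
t,s=L("top"),L("scene")
C={"pin":((139,135),(658,66)),"square":((313,189),(483,78)),"disc":((490,246),(303,91)),"bar":((666,303),(119,107))}
for k,(a,b) in C.items():
    pa=(np.array(a)+.5)/5.896-.5+[218,182]; pb=(np.array(b)+.5)/4.817-.5+[128,175]
    X,e=tri([ray(t,pa),ray(s,pb)]); print(k,X,np.array(e),"top@76",onz(t,pa,76),"scene@76",onz(s,pb,76))
print("dropper",onz(t,(378,254),60),"box",onz(t,(193,179),40))
E
```

```text
pin [539.2  84.2  71.1] [0.1 0.1] top@76 [538.6  84.1  76. ] scene@76 [544.9  80.8  76. ]
square [515.8  12.   72.4] [0. 0.] top@76 [515.4  12.1  76. ] scene@76 [520.2  10.   76. ]
disc [491.6 -60.4  72.8] [0.3 0.3] top@76 [491.2 -60.3  76. ] scene@76 [495.7 -61.5  76. ]
bar [ 467.6 -132.2   71.8] [0. 0.] top@76 [ 467.3 -131.6   76. ] scene@76 [ 473.  -133.4   76. ]
dropper [ 416.8 -246.4   60. ] box [610.3 209.   40. ]
```

Request:
{"method": "send_rows", "body": {"targets": [-0.04,-0.04,0.0,0,0,0,-1,-0.08,-0.08,0.0,0,0,0,-1,-0.1,-0.105,0.0,0,0,0,-1,-0.125,-0.13,0.0,0,0,0,-1,-0.15,-0.155,0.0,0,0,0,-1,-0.175,-0.18,0.0,0,0,0,-1,-0.2,-0.205,0.0,0,0,0,-1,-0.225,-0.23,0.0,0,0,0,-1,-0.24,-0.245,0.0,0,0,0,-1]}}

```text
clock: 0.85
eef_pos: [367.3, 256.6, 231.1]
tcp_rot: [-3.141, 0.0, 2.749]
contact_force: [-0.0, -0.0, 0.1]
opening: 0.001
grasp_force: 0.0
```

Request:
{"method": "send_rows", "body": {"targets": [-0.025,-0.025,0.0,0,0,0,-1,-0.05,-0.052,0.0,0,0,0,-1,-0.075,-0.078,0.0,0,0,0,-1,-0.1,-0.104,0.0,0,0,0,-1,-0.125,-0.13,0.0,0,0,0,-1,-0.15,-0.156,0.0,0,0,0,-1,-0.175,-0.182,0.0,0,0,0,-1,-0.2,-0.208,0.0,0,0,0,-1,-0.22,-0.23,0.0,0,0,0,-1,-0.237,-0.248,0.0,0,0,0,-1,-0.237,-0.248,0.0,0,0,0,-1,-0.237,-0.248,0.0,0,0,0,-1]}}

```text
clock: 1.85
eef_pos: [491.1, -61.0, 230.9]
tcp_rot: [-3.141, -0.001, 2.747]
contact_force: [-0.8, -0.5, -0.2]
opening: -0.004
grasp_force: 0.0
```

```bash
python3 - <<'E'
from rig import r,cams
import cv2,numpy as np
f=cams.grab_frame("wrist"); cv2.imwrite("pics/w1.png",cv2.resize(f["color"],(768,576))); np.save("pics/w1.npy",f,allow_pickle=True)
print({k:f[k] for k in f if k!="color"}); s=r.sense(); print(s)
E
```

```text
{'fx': 334.9789775557169, 'fy': 334.9789775557169, 'cx': 256.667063298539, 'cy': 188.68590384877612, 'k1': 0.014498742499275298, 'xyz': array([428.57858144, -34.94785316, 373.75448517]), 'attitude': array([2.86750512e+00, 1.39089788e-04, 1.17547745e+00])}
{'clock': 1.9, 'qpos': array([-1.25203423e-01,  1.49799987e-01,  1.90593080e+00,  3.42658096e-04,
        1.08704509e+00, -1.30300890e+00]), 'qvel': array([ 2.72575203e-02, -1.01761009e-02,  1.08715410e-02,  2.81974054e-03,
       -1.79632772e-04,  1.97804282e-05]), 'joint_efforts': array([ -1.2701926 , -43.68996263, -33.39766145,  -0.10745415,
        -0.08395401,  -0.07582921]), 'eef_pos': array([490.74823049, -60.14983523, 230.86466917]), 'tcp_rot': array([-3.14157191e+00, -1.22129257e-03,  2.74844224e+00]), 'contact_force': array([-0.61033685,  0.58644254,  0.48474295]), 'wrist_torque': array([ 0.03318828,  0.05164372, -0.01068717]), 'grasp_force': 0.0, 'opening': -0.0035044663109928213}
```

View pics/w1.png

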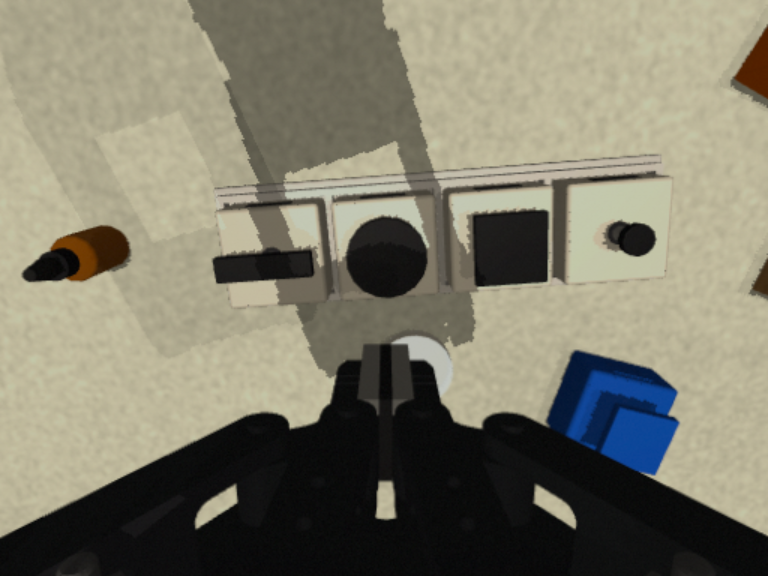

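The wrist view shows disc (387,256), square (511,248), bar (264,264) and pin (637,239). The shut fingers are in front at (386,370). I'll check these against the first fix.

```bash
python3 - <<'E'
from h import *
np.set_printoptions(precision=1,suppress=True)
f=np.load("pics/w1.npy",allow_pickle=True).item(); t=np.load("pics/top0.npy",allow_pickle=True).item()
for k,p,a in(("disc",(387,256),(490,246)),("square",(511,248),(313,189)),("bar",(264,264),(666,303)),("pin",(637,239),(139,135))):
    p=(np.array(p)+.5)/1.5-.5; pa=(np.array(a)+.5)/5.896-.5+[218,182]
    print(k,onz(f,p,76),tri([ray(f,p),ray(t,pa)]))
E
```

```text
disc [490.4 -59.6  76. ] (array([491.8, -60.5,  69.4]), [np.float64(0.3627874877253521), np.float64(0.3627874877253554)])
square [514.6  11.3  76. ] (array([516. ,  12. ,  71.3]), [np.float64(0.034863438941758355), np.float64(0.03486343894184143)])
bar [ 466.2 -130.6   76. ] (array([ 467.4, -132.8,   68.8]), [np.float64(0.3595274389398491), np.float64(0.3595274389398399)])
pin [538.4  82.4  76. ] (array([539.4,  84.1,  72.4]), [np.float64(0.39280753856521744), np.float64(0.39280753856524914)])
```

The three views agree: disc at (491,-60), square at (515,12) and bar at (467,-131), with tops about 72–76 mm up. Now I descend over the disc and stop just above it.

Request:
{"method": "send_rows", "body": {"targets": [0,0,0.03,0,0,0,-1,0,0,0.06,0,0,0,-1,0,0,0.09,0,0,0,-1,0,0,0.115,0,0,0,-1,0,0,0.135,0,0,0,-1,0,0,0.145,0,0,0,-1,0,0,0.15,0,0,0,-1,0,0,0.15,0,0,0,-1,0,0,0.15,0,0,0,-1]}}

```text
clock: 2.65
eef_pos: [491.8, -59.8, 82.1]
tcp_rot: [3.141, 0.001, 2.75]
contact_force: [-1.0, -0.3, -0.3]
opening: 0.003
grasp_force: 0.0
```

Request:
{"method": "send_rows", "body": {"targets": [0,0,0.001,0,0,0,-1,0,0,0.002,0,0,0,-1,0,0,0.003,0,0,0,-1,0,0,0.004,0,0,0,-1,0,0,0.004,0,0,0,-1,0,0,0.004,0,0,0,-1]}}

```text
clock: 3.15
eef_pos: [491.3, -60.2, 77.4]
tcp_rot: [3.142, 0.0, 2.75]
contact_force: [1.1, 0.0, -0.1]
opening: -0.002
grasp_force: 0.0
```

Request:
{"method": "send_rows", "body": {"targets": [0,0,0.0005,0,0,0,-1,0,0,0.001,0,0,0,-1,0,0,0.0015,0,0,0,-1,0,0,0.002,0,0,0,-1,0,0,0.002,0,0,0,-1,0,0,0.002,0,0,0,-1]}}

```text
clock: 3.65
eef_pos: [491.3, -60.1, 75.3]
tcp_rot: [3.142, 0.0, 2.75]
contact_force: [-0.2, -0.4, 1.1]
opening: 0.001
grasp_force: 0.8
```

Request:
{"method": "send_rows", "body": {"targets": [0,0,0.0005,0,0,0,-1,0,0,0.001,0,0,0,-1,0,0,0.0015,0,0,0,-1,0,0,0.0015,0,0,0,-1,0,0,0.0015,0,0,0,-1]}}

```text
clock: 4.07
eef_pos: [491.4, -60.2, 73.8]
tcp_rot: [3.142, 0.0, 2.75]
contact_force: [-0.4, -0.4, 3.0]
opening: -0.004
grasp_force: 1.7
```

Contact found: the top is at about 75 mm, with 3 N after roughly 1 mm of cushion. I push on about 10 mm, to z ≈ 64.

Request:
{"method": "send_rows", "body": {"targets": [0,0,0.001,0,0,0,-1,0,0,0.002,0,0,0,-1,0,0,0.003,0,0,0,-1,0,0,0.004,0,0,0,-1,0,0,0.005,0,0,0,-1,0,0,0.006,0,0,0,-1,0,0,0.007,0,0,0,-1,0,0,0.008,0,0,0,-1,0,0,0.009,0,0,0,-1,0,0,0.01,0,0,0,-1,0,0,0.01,0,0,0,-1,0,0,0.01,0,0,0,-1]}}

```text
clock: 5.07
eef_pos: [491.3, -60.2, 63.7]
tcp_rot: [3.142, 0.0, 2.75]
contact_force: [-1.0, -0.2, 5.0]
opening: 0.001
grasp_force: 2.5
```

Now I lift and go over to the square key.

Request:
{"method": "send_rows", "body": {"targets": [0,0,-0.006,0,0,0,-1,0,0,-0.018,0,0,0,-1,0,0,-0.03,0,0,0,-1,0.001,0.01,-0.03,0,0,0,-1,0.002,0.03,-0.03,0,0,0,-1,0.004,0.05,-0.03,0,0,0,-1,0.005,0.068,-0.03,0,0,0,-1,0.0055,0.076,-0.03,0,0,0,-1,0.0055,0.076,-0.024,0,0,0,-1,0.0055,0.076,-0.018,0,0,0,-1,0.0055,0.076,-0.015,0,0,0,-1,0.0055,0.076,-0.015,0,0,0,-1]}}

```text
clock: 6.07
eef_pos: [514.0, 11.5, 77.5]
tcp_rot: [-3.141, -0.002, 2.749]
contact_force: [-0.4, -0.8, 0.5]
opening: -0.003
grasp_force: 0.0
```

Request:
{"method": "send_rows", "body": {"targets": [0,0,0.001,0,0,0,-1,0,0,0.002,0,0,0,-1,0,0,0.003,0,0,0,-1,0,0,0.004,0,0,0,-1,0,0,0.0045,0,0,0,-1,0,0,0.0045,0,0,0,-1,0,0,0.0045,0,0,0,-1]}}

```text
clock: 6.65
eef_pos: [515.4, 12.1, 74.5]
tcp_rot: [3.142, 0.0, 2.75]
contact_force: [-0.1, -0.7, 2.7]
opening: -0.001
grasp_force: 1.4
```

Request:
{"method": "send_rows", "body": {"targets": [0,0,0.001,0,0,0,-1,0,0,0.002,0,0,0,-1,0,0,0.003,0,0,0,-1,0,0,0.004,0,0,0,-1,0,0,0.005,0,0,0,-1,0,0,0.006,0,0,0,-1,0,0,0.007,0,0,0,-1,0,0,0.008,0,0,0,-1,0,0,0.009,0,0,0,-1,0,0,0.0105,0,0,0,-1,0,0,0.0105,0,0,0,-1,0,0,0.0105,0,0,0,-1]}}

```text
clock: 7.65
eef_pos: [515.3, 12.2, 63.7]
tcp_rot: [3.142, 0.0, 2.75]
contact_force: [-0.4, -1.1, 6.2]
opening: 0.001
grasp_force: 2.4
```

The square key is down. Now over to the bar.

Request:
{"method": "send_rows", "body": {"targets": [0,0,-0.006,0,0,0,-1,0,0,-0.018,0,0,0,-1,0,0,-0.032,0,0,0,-1,-0.001,-0.02,-0.035,0,0,0,-1,-0.003,-0.05,-0.035,0,0,0,-1,-0.006,-0.08,-0.035,0,0,0,-1,-0.008,-0.11,-0.035,0,0,0,-1,-0.0095,-0.138,-0.035,0,0,0,-1,-0.0105,-0.1515,-0.035,0,0,0,-1,-0.0105,-0.1515,-0.03,0,0,0,-1,-0.0105,-0.1515,-0.022,0,0,0,-1,-0.0105,-0.1515,-0.018,0,0,0,-1]}}

```text
clock: 8.65
eef_pos: [466.7, -131.1, 80.8]
tcp_rot: [3.141, -0.001, 2.749]
contact_force: [-0.2, 0.5, -0.1]
opening: -0.004
grasp_force: 0.0
```

Request:
{"method": "send_rows", "body": {"targets": [0,0,0.0,0,0,0,-1,0,0,0.001,0,0,0,-1,0,0,0.002,0,0,0,-1,0,0,0.003,0,0,0,-1,0,0,0.004,0,0,0,-1,0,0,0.005,0,0,0,-1,0,0,0.006,0,0,0,-1,0,0,0.007,0,0,0,-1,0,0,0.007,0,0,0,-1,0,0,0.007,0,0,0,-1]}}

```text
clock: 9.48
eef_pos: [467.1, -131.8, 74.9]
tcp_rot: [3.142, 0.0, 2.75]
contact_force: [-0.3, 0.1, 2.3]
opening: 0.002
grasp_force: 1.0
```

Request:
{"method": "send_rows", "body": {"targets": [0,0,0.001,0,0,0,-1,0,0,0.002,0,0,0,-1,0,0,0.003,0,0,0,-1,0,0,0.004,0,0,0,-1,0,0,0.005,0,0,0,-1,0,0,0.006,0,0,0,-1,0,0,0.007,0,0,0,-1,0,0,0.008,0,0,0,-1,0,0,0.0095,0,0,0,-1,0,0,0.011,0,0,0,-1,0,0,0.011,0,0,0,-1,0,0,0.011,0,0,0,-1]}}

```text
clock: 10.48
eef_pos: [467.1, -131.8, 63.7]
tcp_rot: [3.142, 0.0, 2.75]
contact_force: [-0.4, -0.3, 4.4]
opening: -0.005
grasp_force: 2.4
```

Request:
{"method": "send_rows", "body": {"targets": [0,0,-0.006,0,0,0,-1,0,0,-0.02,0,0,0,-1,0,0,-0.05,0,0,0,-1,0,0,-0.08,0,0,0,-1,0,0,-0.11,0,0,0,-1,0,0,-0.14,0,0,0,-1,0,0,-0.16,0,0,0,-1,0,0,-0.17,0,0,0,-1,0,0,-0.17,0,0,0,-1,0,0,-0.17,0,0,0,-1]}}

```text
clock: 11.32
eef_pos: [466.7, -131.8, 233.3]
tcp_rot: [-3.142, -0.0, 2.75]
contact_force: [-0.8, -0.5, -0.7]
opening: -0.001
grasp_force: 0.0
```

```bash
python3 - <<'E'
from rig import r,cams
import cv2,numpy as np
a=cams.grab_frame("scene")["color"][165:270,70:360]; w=cams.grab_frame("wrist")["color"]
a=cv2.resize(cv2.convertScaleAbs(a,alpha=1.4),(780,282),interpolation=cv2.INTER_CUBIC); w=cv2.resize(w[60:230],(780,259))
cv2.imwrite("pics/end.png",np.vstack([a,w])); print(r.sense()["eef_pos"])
E
```

```text
[ 466.0341632  -131.54287336  232.15161684]
```

View pics/end.png

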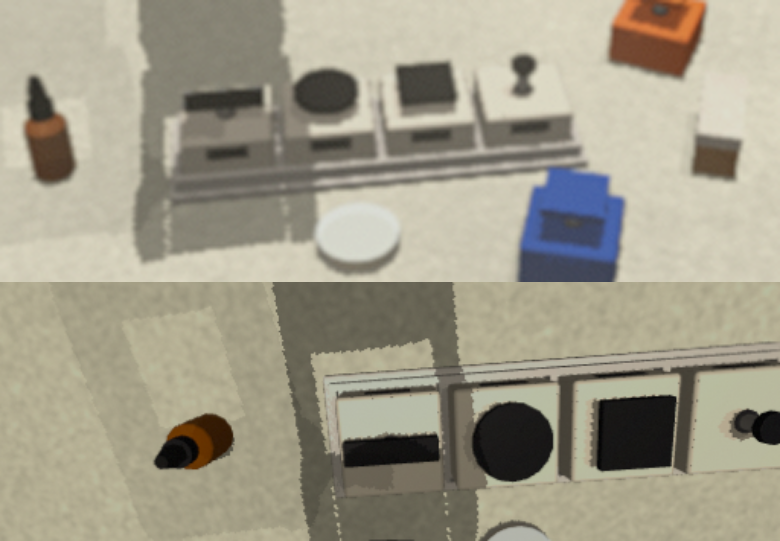

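The bar (225,98), disc (325,92) and square (426,83) caps now sit lower. The pin (523,65) is still up, and all units and the loose things are in place with the arm clear. I hand in.

```bash
python3 -c "
from rig import r
print(r.sign_off())"
```

```text
the job is handed in; nothing more can be done
None
```

I tapped the large round, square and long bar keys down in that order, each about 10 mm by my estimate. The small round key is still up, nothing else looked moved in the last pictures, and I handed the job in; no verdict came back.

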